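Card between two ground plates, spring clamp held open over them

TASK

Pack the two ground plates: take the corrugated card from the slotted rack and lean it square against the steel plate already on the packing stand, then lean the rack's steel plate square against the card, both with their feet on the ledge. Then take the spring clamp off its rail by squeezing its handles, and hold it wide open astride the middle of the pack's top edges, one jaw well down in front and one behind, with the clamp not touching the pack. Finish still holding it open there (I will square the pack before it bites), and leave the plate on the stand and the other things on the bench where they are.

Things in the scene. Friction and masses are not known exactly. Their poses are not given: they have to be found in the camera images.
- stand: Fixed packing stand, dark steel, base 130 x 100 x 6 mm; origin under its centre. Ledge and two back bars form a corner leaning 15 degrees, top towards the stand's -x; sheets go on from its +x side. In its x-z plane, up along a leaning sheet is (-sin 15, cos 15), outward across the layers (cos 15, sin 15). Bars 14 mm wide at y +-19 mm, 78 mm high; ledge 50 deep, 84 wide, front lip 8 mm.
- stand_corner (a point): Inner corner where the stand's ledge meets its back bars, at mid-width; axes are the stand's (not leaning).
- back_plate_mid (a point): Centre of the first ground steel plate (6 mm thick, 60 wide, 120 high, 0.33 kg, loose), which starts leaning on the back bars, foot on the ledge, its upper part standing free above the bars. x = outward normal of its face (away from the bars), y along its width, z up along it.
- front_plate_mid (a point): Centre of the second ground steel plate, same size and weight, loose, which starts standing upright in an outer slot of the rack. x across its thickness, y along its width, z up.
- card_mid (a point): Centre of the stiff brown corrugated card, 5 mm thick, 66 wide, 126 high, about 30 g, loose, which starts standing upright in the other outer slot of the rack. x across its thickness, y along its width, z up.
- rack: Fixed wooden slotted rack, 156 (x) x 84 (y) x 42 mm high; origin under its centre. Three slots along y, 9 mm wide, at x -50, 0 and +50 mm, floor 10 mm above the bench. Sheets stand in the outer slots; pinch them across their width above the rack and lift straight up.
- rail: Fixed clamp rail: steel flat bar on edge, 8 mm thick (y), 140 long (x), top edge 75 mm above the bench, on two low feet; origin under its centre. The clamp sits on it, jaws down.
- clamp: Spring clamp, 140 g, loose: two halves hinged on a pin, black grips up, steel jaws down. Origin on the pin, 42 mm above the rail's top; x along the pin, y across the jaws, z up (frame of one half, midway only while on the rail). Halves 19 mm wide along x. On the rail, handle tips are 61 mm above the pin, 64 mm apart outside, splayed 18 degrees each; pads 46 to 58 mm below the pin.
- clamp_handles (a point): Point between the clamp's two handles, 52 mm above the pin as it sits on the rail; axes as the clamp's: squeeze along y. Fully squeezed, the handles are parallel, 22 mm over their flat outsides, 16 to 70 mm above the pin.
- clamp_jaw (a joint): Jaw opening angle: 0 on the 8 mm rail, grows as the handles are squeezed, 0.63 rad fully open (stop). The spring needs about 5 N at each handle tip at 0 and 9 N at full opening.
- pad_1 (a point): Middle of the face of one jaw pad (12 mm high, 18 wide), 52 mm below the pin on the rail. Fully open, the pads are 43 to 55 mm below the pin, 36 mm apart at their upper edge and 43 at the lower; above them the jaws bow out, leaving free room 36 mm wide up to 22 mm below the pin, narrowing to 18 mm at 10 mm below it.
- pad_2 (a point): Middle of the face of the other jaw pad, as pad_1.
- card: The corrugated card; origin at the middle of its lower edge.
- front_plate: The second plate; origin at the middle of its lower edge.
- back_plate: The first plate; origin at the middle of its lower edge.
- flap_wheel: Bystander: brown abrasive wheel lying flat, 60 mm across, 38 mm high.
- grinding_disc: Bystander: dark grinding disc lying flat, 115 mm across, 12 mm high.
- paste_tin: Bystander: metal tin, 64 mm across, 55 mm high.
- spanner: Bystander: steel spanner, 150 mm long, lying flat.

How it is judged:
By the outcome, as a careful person would: the job done as asked, in the order asked, and still so for the second after the job is handed in, while the arm keeps its last pose, push and grip.
It also fails if it takes over 70 s, if anything falls off the work surface, if the arm or the gripper's body presses on something with over 40 N, if the wrist force passes 120 N, or if a joint passes its speed limit or range.

ROBOT

A 6-joint arm with a two-finger parallel gripper is mounted at the origin on the work surface. World frame = base frame: x ahead of the robot, y to its left, z up, the work surface at z = 0. Lengths are in m, angles in rad, forces in N, time in s.
With the tool pointing down it reaches from about 0.275 to 0.85 m from the base axis. Payload 19 kg.
Tool frame: the origin (TCP) lies between the finger pads; the fingertips stand 19 mm ahead of it and the grasp point (between the pads) is the TCP; z points along the fingers, y is the line along which they close (so a half turn about z gives the same grasp; the last joint's range is limited). The gripper opens to 85 mm and grips with 20 to 120 N. Pads are 22 mm wide; open, the fingers measure 114 mm over their backs; the gripper's body (76 mm by 85 mm) begins 54 mm behind the grasp point. The pads swing forward as they close: fully open they stand 13 mm farther back than shut.
Start: joints at [-1.394, 0.15, 1.437, -0, 1.554, -0.134], TCP at [0.176, -0.547, 0.25] pointing down, gripper open.
Joint ranges: [-2.8, 2.8], [-0.68, 2.1], [0.12, 2.68], [-1.39, 4.53], [0.16, 2.79], [-2.81, 2.81]. Speed limits (rad/s): [1.89, 1.89, 2.22, 3.01, 3.01, 3.01].

INTERFACE

Orientations are given as a 3x3 rotation matrix whose columns are the frame's x, y, z axes.
In Python, from plant import arm, cams gives the robot as it stands.
- The arm moves only by the tool apply_moves, never from a script. Its argument "targets" is a list of rows, each a list of 7 numbers: the shift along the tool's x, y, z in cm, then the turn, a rotation vector about the tool's x, y, z in degrees, then the opening, from 0 (shut) to 1 (fully open). In form: [[dx, dy, dz, wx, wy, wz, fingers], ...]. A call has 1 to 8 rows; each row shifts and turns the commanded pose from where the row before left it, along the tool's axes as they then stand; what a row does not reach is not made up. A row lasts 1/10 s, in which the tool goes at most 50 mm and 8.59 degrees, less where a joint would pass 70% of its speed; a pose out of reach is approached as far as the arm can. A call is refused whole if a number of a shift passes 5 or a number of a turn 8.59, either way. A call with a gripper value outside its range is refused whole. The fingers move at their own pace and stop on an object; "newtons" is the grip in N (left out, the last holds). Time passes only in rows, so rows that do not move let the fingers close. It gives the time, the measured TCP pose, the force, the opening and the grip force at its end, in the units of the state.
- arm.get_obs(): the state, without advancing time (a new reading comes with each control period).
- cams.capture(name): name is "scene" or "top"; returns a dict with "image" (480x640x3 uint8, red, green, blue), "intrinsics" (3x3 intrinsics, pixels), "xyz" and "rotation" of the camera in the world. Camera axes: x right, y down, z forward; pixel columns grow to the right and rows downward; lengths in m; the calibration is good to about 2 mm. A picture is of the moment at which its call begins. There is no depth.
- arm.job_done(): hands the job in; it is judged then, once.
The state is a dict: "time_s": time; "joints": joint angles; "joint_vel": joint speeds; "tau": joint torques, N m; "position": TCP position; "tool_rot": TCP orientation; "wrist_force": force on the tool from outside, world axes, zero at the start; "wrist_torque": the same for the moment, N m; "grip_width": finger opening in m; "gripper_force": force on a finger pad.
Only numpy, scipy, OpenCV 4.12 (cv2) and the standard library are available. Lean on these libraries where they do the work, as an engineer would, in place of code of your own. Each camera call takes 0.05 s, during which the arm holds its last target. There are 200 camera calls.

## Working session

There is one attempt and no reset: what is moved stays moved. The work goes in short steps, Python scripts to look and compute and a tool call to move; the robot and the scene stay as the last step left them, time stands still between calls to the robot, and variables do not carry over. Pictures are saved under pics/ and viewed, at most 10 in all, crops included, and the job is handed in when it is done.

Besides the shell and the picture viewer there is one more tool, called after ">>>" as name([rows], argument=value, ...), one row to a line, values as JSON. apply_moves: Moves the arm, as the interface text tells. Its arguments: {"type":"object","properties":{"targets":{"type":"array"},"newtons":{"type":"number"}},"required":["targets"]}

```bash
ls; mkdir -p pics; python3 - <<'E'
from plant import arm, cams
import cv2, numpy as np
print(arm.get_obs())
for n in ["scene","top"]:
    c=cams.capture(n); cv2.imwrite(f"pics/{n}0.png",c["image"][:,:,::-1]); print(n,c["intrinsics"],c["xyz"],c["rotation"])
E
```

```text
pics
{'time_s': 0.0, 'joints': array([-1.39401174e+00,  1.50956061e-01,  1.43798577e+00,  1.63923786e-05,
        1.55379173e+00, -1.33996735e-01]), 'joint_vel': array([-0.00097205, -0.00171459, -0.00056369, -0.00269516, -0.00056244,
       -0.00026548]), 'tau': array([ 7.49855426e-04, -7.13054752e+01, -5.70870924e+01, -1.06535203e-04,
        8.73367768e-03, -4.00830004e-06]), 'position': array([ 0.17578745, -0.54725268,  0.24971503]), 'tool_rot': array([[ 9.52095033e-01,  3.05802247e-01, -1.84512464e-04],
       [ 3.05802256e-01, -9.52094382e-01,  1.12601423e-03],
       [ 1.68664400e-04, -1.12849688e-03, -9.99999349e-01]]), 'wrist_force': array([-0.46230652, -0.36681507,  0.09257396]), 'wrist_torque': array([ 0.00179379,  0.04715663, -0.02127526]), 'gripper_force': 0.0, 'grip_width': 0.08523377114004065}
scene [[438.55836057   0.         318.70477548]
 [  0.         438.55836057 246.69623223]
 [  0.           0.           1.        ]] [ 0.86957796 -0.55893277  0.53613971] [[ 0.87185005  0.26447167 -0.41222836]
 [ 0.48976677 -0.47499189  0.73110274]
 [-0.00244917 -0.83930771 -0.54365114]]
top [[453.17118745   0.         313.66351681]
 [  0.         453.17118745 243.94469602]
 [  0.           0.           1.        ]] [ 0.3743252  -0.01137697  1.02541874] [[-0.05868862 -0.97529145  0.2129841 ]
 [-0.99826145  0.05850166 -0.00718559]
 [-0.00545188 -0.21303552 -0.97702924]]
```

View pics/scene0.png

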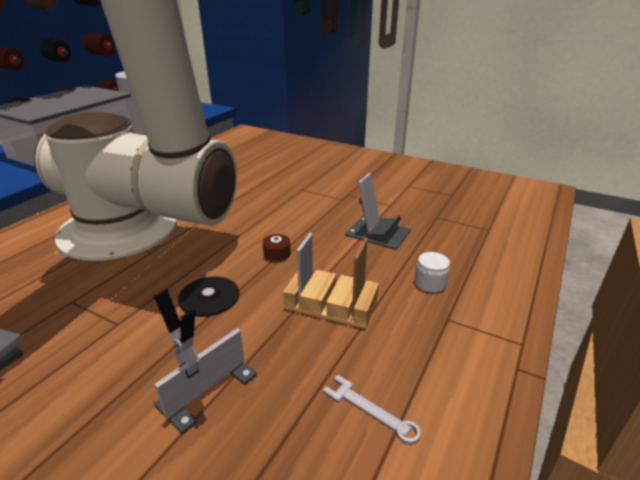

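View pics/top0.png

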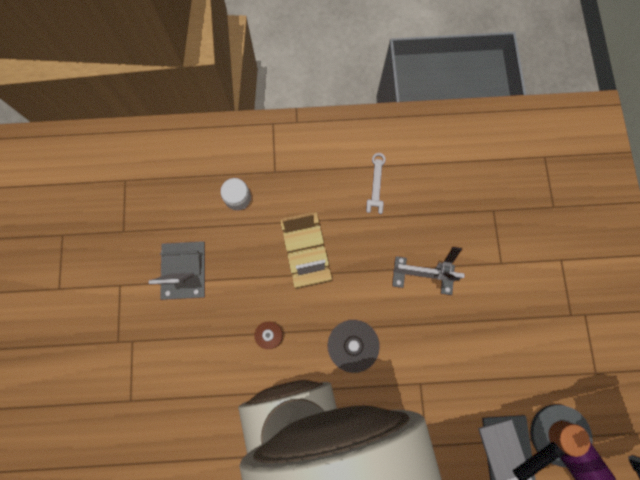

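The scene view shows the stand with its steel plate at about (375,215). The rack is at (330,285), with its plate on the left and the card on the right. The clamp on its rail is at (195,370). In the top view the stand is at (183,270), the rack at (306,250) and the rail at (428,270). Next I'll enlarge these areas to pick corners.

```bash
python3 - <<'E'
import cv2, numpy as np
t=cv2.imread("pics/top0.png"); s=cv2.imread("pics/scene0.png")
def tile(im,x0,y0,w,h,k):
    c=cv2.resize(im[y0:y0+h,x0:x0+w],None,fx=k,fy=k,interpolation=cv2.INTER_CUBIC)
    for x in range((x0+9)//10*10,x0+w,10):
        cv2.line(c,((x-x0)*k,0),((x-x0)*k,6 if x%50 else 14),(0,255,255),1)
    for y in range((y0+9)//10*10,y0+h,10):
        cv2.line(c,(0,(y-y0)*k),(6 if y%50 else 14,(y-y0)*k),(0,255,255),1)
    o=np.zeros((300,266,3),np.uint8); c=c[:300,:266]; o[:c.shape[0],:c.shape[1]]=c; return o
a=np.hstack([tile(t,143,232,66,74,4),tile(t,272,208,66,90,3),tile(t,390,235,88,75,3)])
b=np.hstack([tile(s,340,165,80,90,3),tile(s,278,230,106,105,2),tile(s,148,285,115,150,2)])
cv2.imwrite("pics/comp.png",np.vstack([a,b]))
E
```

```text
(no output)
```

View pics/comp.png

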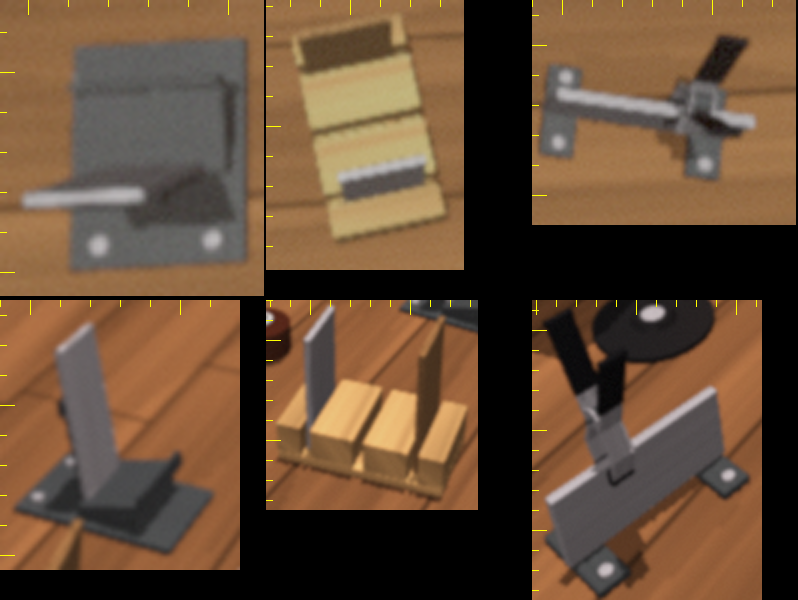

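The composite shows all the corners I need: the stand base and plate top edge, the rack's plate and card top edges, the rail's top edge, and the two black clamp handles. I'll turn these picks into positions.

```bash
cat > h.py <<'E'
import numpy as np, cv2
from scipy.spatial.transform import Rotation as R
K={'s':np.array([[438.55836,0,318.70478],[0,438.55836,246.69623],[0,0,1]]),'t':np.array([[453.17119,0,313.66352],[0,453.17119,243.9447],[0,0,1]])}
C={'s':np.array([0.86957796,-0.55893277,0.53613971]),'t':np.array([0.3743252,-0.01137697,1.02541874])}
RR={'s':np.array([[0.87185005,0.26447167,-0.41222836],[0.48976677,-0.47499189,0.73110274],[-0.00244917,-0.83930771,-0.54365114]]),
't':np.array([[-0.05868862,-0.97529145,0.2129841],[-0.99826145,0.05850166,-0.00718559],[-0.00545188,-0.21303552,-0.97702924]])}
def ray(c,p):
    d=RR[c]@np.linalg.solve(K[c],[p[0],p[1],1.]); return d/np.linalg.norm(d)
def onz(c,p,z):
    d=ray(c,p); return C[c]+d*(z-C[c][2])/d[2]
def tri(pt,ps):
    a,b=ray('t',pt),ray('s',ps)
    M=[np.eye(3)-np.outer(v,v) for v in(a,b)]
    X=np.linalg.solve(M[0]+M[1],M[0]@C['t']+M[1]@C['s'])
    return X,np.linalg.norm(np.cross(a,X-C['t']))*2
def proj(c,X):
    q=K[c]@RR[c].T@(np.asarray(X)-C[c]); return q[:2]/q[2]
def rot(x,y):
    x=np.asarray(x,float);y=np.asarray(y,float); x/=np.linalg.norm(x); y=y-x*(x@y); y/=np.linalg.norm(y)
    return np.column_stack([x,y,np.cross(x,y)])
def delta(P,Rt):
    from plant import arm
    o=arm.get_obs(); T=np.asarray(o['tool_rot'])
    print('shift cm (tool axes now)',np.round(100*T.T@(np.asarray(P)-o['position']),2),'turn deg',np.round(np.degrees(R.from_matrix(T.T@Rt).as_rotvec()),2),'F',np.round(o['wrist_force'],1),'t',o['time_s'],'w',round(o['grip_width'],4),'j',np.round(o['joints'],2))
E
cat > m.py <<'E'
from h import *
np.set_printoptions(precision=4,suppress=True)
def T(ti,p):
    x0,y0,k,ox,oy,c={'ts':(143,232,4,0,0,'t'),'tr':(272,208,3,266,0,'t'),'tc':(390,235,3,532,0,'t'),'ss':(340,165,3,0,300,'s'),'sr':(278,230,2,266,300,'s'),'sc':(148,285,2,532,300,'s')}[ti]
    return ((p[0]-ox+.5)/k-.5+x0,(p[1]-oy+.5)/k-.5+y0)
print('base z6');
B=[onz('t',T('ts',p),.006) for p in[(74,44),(244,38),(246,262),(70,270)]]
for b in B:print(b)
print(np.mean(B,0))
print('base scene', [onz('s',T('ss',p),.006)[:2] for p in[(15,507),(168,551),(213,492)]])
print('stand plate top', tri(T('ts',(22,199)),T('ss',(92,325))),tri(T('ts',(145,194)),T('ss',(60,350))))
print('rack plate'); 
for a,b in[((340,178),(334,307)),((425,160),(306,342))]: print(tri(T('tr',a),T('sr',b)),onz('t',T('tr',a),.13),onz('s',T('sr',b),.13))
print('card');
for a,b in[((302,36),(443,320)),((393,20),(418,357))]: print(tri(T('tr',a),T('sr',b)),onz('t',T('tr',a),.136),onz('s',T('sr',b),.136))
print('rail');
for a,b in[((558,95),(716,390)),((755,123),(548,500))]: print(tri(T('tc',a),T('sc',b)),onz('t',T('tc',a),.075),onz('s',T('sc',b),.075))
E
python3 m.py
```

```text
base z6
[0.6207 0.3324 0.006 ]
[0.6184 0.2343 0.006 ]
[0.4892 0.2341 0.006 ]
[0.4905 0.333  0.006 ]
[0.5547 0.2834 0.006 ]
base scene [array([0.4931, 0.2321]), array([0.6194, 0.2309]), array([0.6196, 0.3287])]
stand plate top (array([0.5131, 0.3153, 0.1306]), np.float64(0.00021514866242743503)) (array([0.5128, 0.2541, 0.1336]), np.float64(0.0031978165763461006))
rack plate
(array([0.5264, 0.0206, 0.1283]), np.float64(0.0038961824414081607)) [0.5245 0.0194 0.13  ] [0.5291 0.0198 0.13  ]
(array([ 0.5343, -0.0377,  0.1272]), np.float64(0.0012347917166251577)) [ 0.5332 -0.0379  0.13  ] [ 0.537  -0.0408  0.13  ]
card
(array([0.6243, 0.0409, 0.1333]), np.float64(0.002764788067566976)) [0.6223 0.04   0.136 ] [0.6268 0.0381 0.136 ]
(array([ 0.6309, -0.0218,  0.1345]), np.float64(0.0015060767901520103)) [ 0.6298 -0.0222  0.136 ] [ 0.6323 -0.0232  0.136 ]
rail
(array([ 0.5243, -0.1942,  0.0712]), np.float64(0.004114454304132199)) [ 0.5222 -0.1948  0.075 ] [ 0.5287 -0.1958  0.075 ]
(array([ 0.4948, -0.3307,  0.0739]), np.float64(0.0018921720763434963)) [ 0.4941 -0.3311  0.075 ] [ 0.4965 -0.3306  0.075 ]
```

```bash
cat > t1.py <<'E'
from h import *
def down(yaw): 
    a=np.radians(yaw);return rot([np.cos(a),np.sin(a),0],[np.sin(a),-np.cos(a),0])
E
python3 - <<'E'
from t1 import *
delta([.6275,.009,.22],down(8.5))
E
```

```text
shift cm (tool axes now) [ 60.02 -39.15   3.03] turn deg [-0.06 -0.    9.31] F [ 0.4 -0.3 -0.8] t 0.1 w 0.0855 j [-1.39  0.15  1.44  0.    1.55 -0.13]
```

>>> apply_moves([
  [4,-2.6,0,0,0,0,1],
  [4,-2.6,0,0,0,0,1],
  [4,-2.6,0,0,0,0,1],
  [4,-2.6,0,0,0,0,1],
  [4,-2.6,0,0,0,0,1],
  [4,-2.6,0,0,0,0,1],
  [4,-2.6,0,0,0,0,1],
  [4,-2.6,0,0,0,0,1],
])

```text
time_s: 0.9
position: [0.4177, -0.2497, 0.2503]
tool_rot: [[0.952, 0.306, 0.0], [0.306, -0.952, 0.0], [0.0, -0.0, -1.0]]
wrist_force: [0.6, -1.1, 0.9]
grip_width: 0.0855
gripper_force: 0.0
```

>>> apply_moves([
  [4,-2.6,0,0,0,0,1],
  [4,-2.6,0,0,0,0,1],
  [4,-2.6,0,0,0,0,1],
  [4,-2.6,0,0,0,0,1],
  [4,-2.6,0,0,0,0,1],
  [4,-2.6,0,0,0,0,1],
  [4,-2.6,0,0,0,0,1],
  [0,0,3,0,0,8,1],
])

```text
time_s: 1.7
position: [0.6313, 0.0115, 0.2225]
tool_rot: [[0.985, 0.174, 0.005], [0.174, -0.985, 0.001], [0.005, 0.0, -1.0]]
wrist_force: [0.7, -0.8, -0.1]
grip_width: 0.0853
gripper_force: 0.0
```

```bash
python3 - <<'E'
from t1 import *
delta([.6275,.009,.22],down(8.5))
E
```

```text
shift cm (tool axes now) [-0.41  0.18  0.25] turn deg [ 0.01 -0.31  1.52] F [ 0.7 -0.8 -0.1] t 1.7 w 0.0853 j [-0.1   0.27  1.34  0.    1.52  1.29]
```

>>> apply_moves([
  [-0.4,0.2,0,0,0,1.5,1],
  [0,0,2.5,0,0,0,1],
  [0,0,2.5,0,0,0,1],
  [0,0,0.8,0,0,0,1],
  [0,0,0,0,0,0,1],
])

```text
time_s: 2.2
position: [0.6236, 0.004, 0.1623]
tool_rot: [[0.989, 0.145, -0.002], [0.145, -0.989, 0.0], [-0.001, -0.0, -1.0]]
wrist_force: [-0.3, -0.1, 0.9]
grip_width: 0.0859
gripper_force: 0.0
```

```bash
cat > look.py <<'E'
import sys
from h import *
from plant import cams
# args: name, then tiles cam,x0,y0,w,h,k
ims={}
def tile(c,x0,y0,w,h,k):
    if c not in ims: ims[c]=cams.capture({'s':'scene','t':'top'}[c])['image'][:,:,::-1].copy(); cv2.imwrite(f'pics/raw_{sys.argv[1]}_{c}.png',ims[c])
    o=cv2.resize(ims[c][y0:y0+h,x0:x0+w],None,fx=k,fy=k,interpolation=cv2.INTER_CUBIC)
    for x in range((x0+9)//10*10,x0+w,10): cv2.line(o,((x-x0)*k,0),((x-x0)*k,6 if x%50 else 14),(0,255,255),1)
    for y in range((y0+9)//10*10,y0+h,10): cv2.line(o,(0,(y-y0)*k),(6 if y%50 else 14,(y-y0)*k),(0,255,255),1)
    return o
T=[tile(a.split(',')[0],*map(int,a.split(',')[1:])) for a in sys.argv[2:]]
H=max(t.shape[0] for t in T)
cv2.imwrite(f'pics/{sys.argv[1]}.png',np.hstack([np.pad(t,((0,H-t.shape[0]),(0,4),(0,0))) for t in T]))
E
python3 look.py g1 s,290,150,130,150,3 t,255,150,100,140,4; python3 - <<'E'
from t1 import *
delta([.6275,.009,.10],down(8.5))
E
```

```text
shift cm (tool axes now) [ 0.36 -0.43  6.39] turn deg [ 0.02 -0.08 -0.18] F [1.2 0.2 1. ] t 2.3 w 0.0853 j [-0.12  0.29  1.44  0.    1.41  1.31]
```

View pics/g1.png

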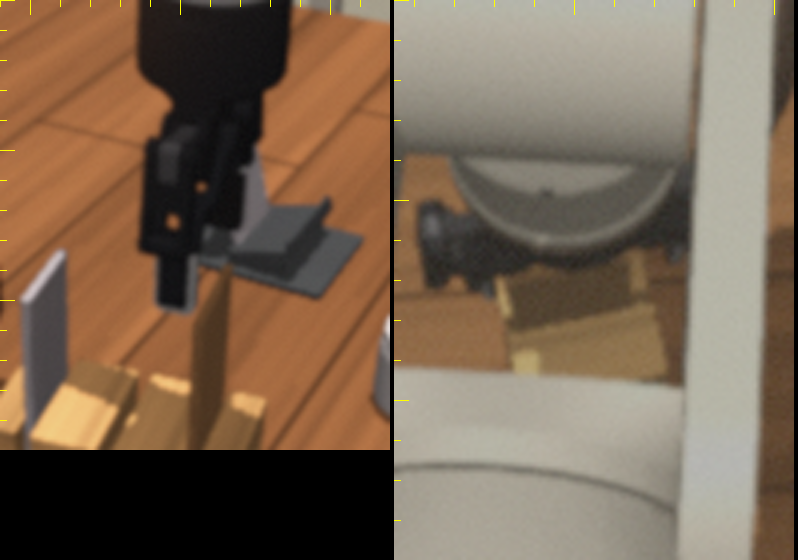

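The scene crop shows the near fingertip at pixel (348,253), just above the card at (360,250), and nothing is in the way. I'll correct the position and go down.

>>> apply_moves([
  [0.35,-0.4,0,0,0,0,1],
  [0,0,0,0,0,0,1],
  [0,0,2,0,0,0,1],
  [0,0,2,0,0,0,1],
  [0,0,2.3,0,0,0,1],
  [0,0,0,0,0,0,1],
])

```text
time_s: 2.9
position: [0.6259, 0.0094, 0.0969]
tool_rot: [[0.989, 0.145, -0.004], [0.145, -0.989, 0.001], [-0.004, -0.001, -1.0]]
wrist_force: [-0.9, 0.4, -0.4]
grip_width: 0.0853
gripper_force: 0.0
```

>>> apply_moves([
  [0,0,0,0,0,0,0.7],
  [0,0,0,0,0,0,0.5],
  [0,0,0,0,0,0,0.5],
  [0,0,0,0,0,0,0.5],
  [0,0,0,0,0,0,0.5],
], newtons=20)

```text
time_s: 3.4
position: [0.6277, 0.0092, 0.1007]
tool_rot: [[0.989, 0.145, 0.002], [0.145, -0.989, -0.0], [0.002, 0.0, -1.0]]
wrist_force: [0.4, 1.4, 7.0]
grip_width: 0.0655
gripper_force: 22.5
```

Card is gripped (65.5 mm). I'll lift it, then work out the staging pose at the stand.

>>> apply_moves([
  [0,0,-1.5,0,0,0,0.5],
  [0,0,-3,0,0,0,0.5],
  [0,0,-4,0,0,0,0.5],
  [0,0,-4,0,0,0,0.5],
  [0,0,-3,0,0,0,0.5],
  [0,0,0,0,0,0,0.5],
  [0,0,0,0,0,0,0.5],
])

```text
time_s: 4.1
position: [0.6271, 0.0092, 0.2556]
tool_rot: [[0.99, 0.144, 0.002], [0.144, -0.99, -0.0], [0.002, 0.0, -1.0]]
wrist_force: [0.2, 0.4, -1.3]
grip_width: 0.0656
gripper_force: 22.6
```

```bash
cat >> t1.py <<'E'
psi=np.radians(-0.5)
ex=np.array([np.cos(psi),np.sin(psi),0]); ey=np.array([-np.sin(psi),np.cos(psi),0]); ez=np.array([0,0,1.])
s,c=np.sin(np.radians(15)),np.cos(np.radians(15))
n=c*ex+s*ez; u=-s*ex+c*ez
top=np.array([.513,.2847,.132])      # back plate top centre
foot=top-.12*u                        # back plate foot centre
RS=rot(n,-ey)
E
python3 - <<'E'
from t1 import *
P=foot+n*(.0055+.02)+u*(.091+.05); print(foot,P)
delta(P,RS)
E
python3 look.py g2 s,285,100,130,195,3 t,140,150,100,140,4
```

```text
[0.5440571  0.28442897 0.0160889 ] [0.53219518 0.28453249 0.15888433]
shift cm (tool axes now) [ -5.43 -28.62   9.65] turn deg [-1.14 14.88  8.76] F [ 0.2  0.4 -1.3] t 4.1 w 0.0656 j [-0.11  0.26  1.3   0.    1.58  1.32]
```

View pics/g2.png

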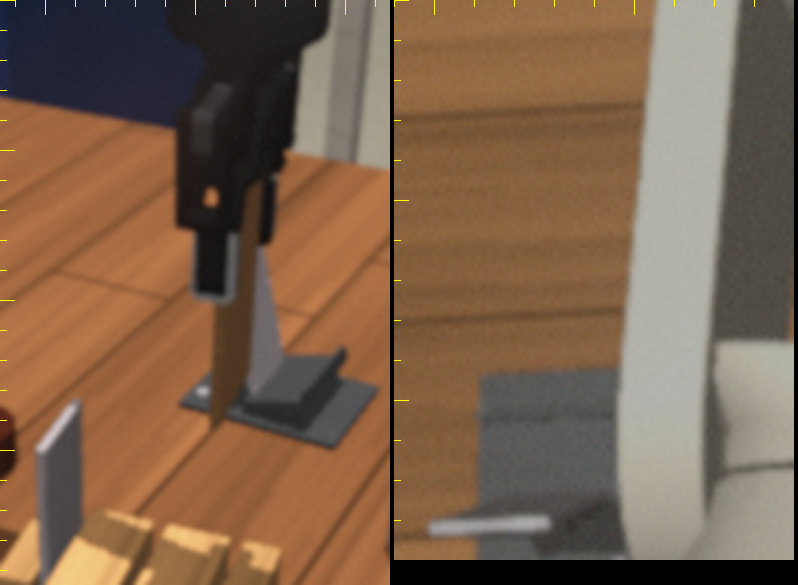

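The scene crop shows the card hanging straight between the fingers, clear of the rack, with the stand behind it. I'll travel over the stand and tilt.

>>> apply_moves([
  [0,-4.5,0,0,0,0,0.5],
  [0,-4.8,0,0,0,0,0.5],
  [0,-4.8,0,0,0,0,0.5],
  [0,-4.8,0,0,0,0,0.5],
  [0,-4.8,0,0,0,0,0.5],
  [0,-4.8,0,0,0,0,0.5],
  [0,0,0,-0.5,7.4,4.4,0.5],
  [0,0,0,-0.6,7.4,4.4,0.5],
])

```text
time_s: 5.0
position: [0.5859, 0.2925, 0.2522]
tool_rot: [[0.967, -0.01, 0.256], [-0.01, -1.0, -0.002], [0.256, -0.001, -0.967]]
wrist_force: [1.1, -0.4, -0.3]
grip_width: 0.0659
gripper_force: 22.6
```

>>> apply_moves([
  [0,0,0,0,0,0,0.5],
  [0,0,0,0,0,0,0.5],
])

```text
time_s: 5.2
position: [0.5852, 0.2912, 0.2542]
tool_rot: [[0.968, -0.006, 0.251], [-0.006, -1.0, -0.002], [0.251, -0.0, -0.968]]
wrist_force: [0.3, 0.2, -0.0]
grip_width: 0.0655
gripper_force: 22.6
```

```bash
python3 - <<'E'
from t1 import *
delta(foot+n*(.0055+.02)+u*(.091+.05),RS)
E
```

```text
shift cm (tool axes now) [-7.52  0.7   7.89] turn deg [-0.04  0.44  0.12] F [ 0.3  0.2 -0. ] t 5.2 w 0.0655 j [ 0.39  0.18  1.42 -0.1   1.31  1.98]
```

>>> apply_moves([
  [-2,0.3,2,0,0,0,0.5],
  [-2,0.4,2,0,0.4,0,0.5],
  [-2,0,2,0,0,0,0.5],
  [-1.5,0,1.9,0,0,0,0.5],
  [0,0,0,0,0,0,0.5],
  [0,0,0,0,0,0,0.5],
])

```text
time_s: 5.8
position: [0.5348, 0.2845, 0.1593]
tool_rot: [[0.966, -0.009, 0.26], [-0.009, -1.0, -0.002], [0.26, -0.0, -0.966]]
wrist_force: [-0.6, 0.4, 0.1]
grip_width: 0.0655
gripper_force: 22.6
```

```bash
python3 - <<'E'
from t1 import *
delta(foot+n*(.0055)+u*(.091),RS)
E
python3 look.py g3 s,330,80,105,180,3 t,140,200,80,120,5
```

```text
shift cm (tool axes now) [-2.27  0.    4.97] turn deg [-0.02 -0.08 -0.01] F [-0.6  0.4  0.1] t 5.8 w 0.0655 j [ 0.42  0.13  1.67 -0.12  1.1   2.04]
```

View pics/g3.png

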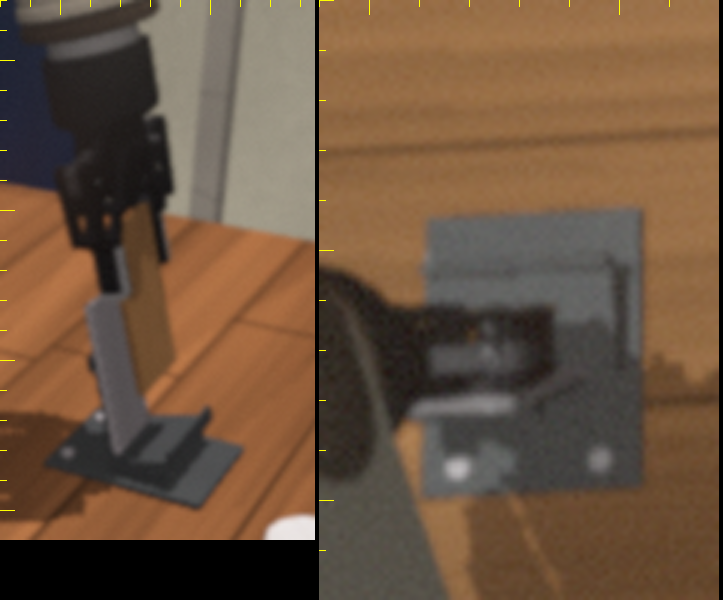

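The scene crop shows the tilted card parallel to the plate and about 20 mm in front of it, above the ledge. I'll go down until it touches the ledge.

>>> apply_moves([
  [0,0,2.2,0,0,0,0.5],
  [0,0,2.0,0,0,0,0.5],
  [0,0,0,0,0,0,0.5],
  [0,0,0,0,0,0,0.5],
])

```text
time_s: 6.3
position: [0.5454, 0.2847, 0.1192]
tool_rot: [[0.965, -0.009, 0.262], [-0.009, -1.0, -0.001], [0.262, -0.001, -0.965]]
wrist_force: [-0.3, 0.4, 0.1]
grip_width: 0.0657
gripper_force: 22.6
```

>>> apply_moves([
  [0,0,0.3,0,0,0,0.5],
  [0,0,0.2,0,0,0,0.5],
  [0,0,0,0,0,0,0.5],
])

```text
time_s: 6.6
position: [0.5462, 0.2847, 0.1137]
tool_rot: [[0.965, -0.009, 0.262], [-0.009, -1.0, -0.001], [0.262, -0.001, -0.965]]
wrist_force: [-0.3, 0.3, -0.8]
grip_width: 0.0654
gripper_force: 22.6
```

>>> apply_moves([
  [0,0,0.15,0,0,0,0.5],
  [0,0,0,0,0,0,0.5],
])

```text
time_s: 6.8
position: [0.5465, 0.2847, 0.1118]
tool_rot: [[0.965, -0.009, 0.262], [-0.009, -1.0, -0.002], [0.262, -0.001, -0.965]]
wrist_force: [0.2, -0.6, -0.5]
grip_width: 0.0658
gripper_force: 22.6
```

>>> apply_moves([
  [0,0,0.15,0,0,0,0.5],
  [0,0,0,0,0,0,0.5],
])

```text
time_s: 7.0
position: [0.5472, 0.2852, 0.1114]
tool_rot: [[0.965, -0.009, 0.263], [-0.009, -1.0, -0.0], [0.263, -0.002, -0.965]]
wrist_force: [-3.2, 3.3, 8.8]
grip_width: 0.0653
gripper_force: 20.2
```

>>> apply_moves([
  [0,0,0.15,0,0,0,0.5],
  [0,0,0,0,0,0,0.5],
])

```text
time_s: 7.2
position: [0.5479, 0.2859, 0.1108]
tool_rot: [[0.964, -0.008, 0.264], [-0.009, -1.0, 0.001], [0.264, -0.003, -0.964]]
wrist_force: [-5.2, 7.2, 14.7]
grip_width: 0.0659
gripper_force: 18.9
```

>>> apply_moves([
  [0,0,0.15,0,0,0,0.5],
  [0,0,0,0,0,0,0.5],
])

```text
time_s: 7.4
position: [0.5487, 0.2862, 0.1101]
tool_rot: [[0.964, -0.008, 0.266], [-0.009, -1.0, 0.002], [0.266, -0.004, -0.964]]
wrist_force: [-6.5, 6.8, 21.0]
grip_width: 0.0656
gripper_force: 19.2
```

>>> apply_moves([
  [0,0,-0.45,0,0,0,0.5],
  [-0.5,0,0,0,0,0,0.5],
  [-0.5,0,0,0,0,0,0.5],
  [-0.3,0,0,0,0,0,0.5],
  [0,0,0,0,0,0,0.5],
  [0,0,0,0,0,0,0.5],
])

```text
time_s: 8.0
position: [0.5339, 0.2847, 0.1083]
tool_rot: [[0.965, -0.009, 0.261], [-0.009, -1.0, -0.002], [0.261, -0.001, -0.965]]
wrist_force: [1.0, 0.4, 0.1]
grip_width: 0.0659
gripper_force: 22.9
```

```bash
python3 - <<'E'
from t1 import *
delta(foot+n*(.0055)+u*(.091),RS)
E
```

```text
shift cm (tool axes now) [-0.85  0.02  0.07] turn deg [-0.04 -0.16 -0.02] F [1.  0.4 0.1] t 8.0 w 0.0659 j [ 0.42  0.17  1.73 -0.13  1.    2.05]
```

>>> apply_moves([
  [-0.5,0,0,0,0,0,0.5],
  [-0.1,0,0,0,0,0,0.5],
  [0,0,0,0,0,0,0.5],
])

```text
time_s: 8.3
position: [0.5279, 0.2848, 0.1068]
tool_rot: [[0.965, -0.009, 0.261], [-0.009, -1.0, -0.002], [0.261, -0.001, -0.965]]
wrist_force: [-1.0, -0.2, -0.3]
grip_width: 0.0657
gripper_force: 22.9
```

>>> apply_moves([
  [-0.15,0,0,0,0,0,0.5],
  [0,0,0,0,0,0,0.5],
])

```text
time_s: 8.5
position: [0.5266, 0.2848, 0.1064]
tool_rot: [[0.965, -0.009, 0.262], [-0.009, -1.0, -0.002], [0.262, -0.001, -0.965]]
wrist_force: [0.3, 0.3, -0.8]
grip_width: 0.0658
gripper_force: 22.9
```

>>> apply_moves([
  [-0.1,0,0,0,0,0,0.5],
  [0,0,0,0,0,0,0.5],
])

```text
time_s: 8.7
position: [0.5257, 0.2849, 0.1062]
tool_rot: [[0.965, -0.009, 0.262], [-0.009, -1.0, -0.002], [0.262, -0.001, -0.965]]
wrist_force: [0.5, -0.1, 0.0]
grip_width: 0.0655
gripper_force: 22.9
```

>>> apply_moves([
  [-0.1,0,0,0,0,0,0.5],
  [0,0,0,0,0,0,0.5],
])

```text
time_s: 8.9
position: [0.5249, 0.2849, 0.1061]
tool_rot: [[0.965, -0.009, 0.262], [-0.009, -1.0, -0.001], [0.262, -0.001, -0.965]]
wrist_force: [2.0, 0.3, -1.8]
grip_width: 0.0657
gripper_force: 22.9
```

>>> apply_moves([
  [-0.1,0,0,0,0,0,0.5],
  [0,0,0,0,0,0,0.5],
])

```text
time_s: 9.1
position: [0.524, 0.2849, 0.1059]
tool_rot: [[0.965, -0.009, 0.262], [-0.009, -1.0, -0.001], [0.262, -0.001, -0.965]]
wrist_force: [3.6, -1.4, -1.4]
grip_width: 0.0656
gripper_force: 22.8
```

>>> apply_moves([
  [-0.1,0,0,0,0,0,0.5],
  [0,0,0,0,0,0,0.5],
])

```text
time_s: 9.3
position: [0.5234, 0.2849, 0.1058]
tool_rot: [[0.965, -0.009, 0.263], [-0.009, -1.0, -0.001], [0.263, -0.001, -0.965]]
wrist_force: [7.3, 0.4, -1.9]
grip_width: 0.0656
gripper_force: 23.8
```

>>> apply_moves([
  [-0.1,0,0,0,0,0,0.5],
  [0,0,0,0,0,0,0.5],
])

```text
time_s: 9.5
position: [0.5228, 0.2849, 0.1057]
tool_rot: [[0.965, -0.009, 0.264], [-0.009, -1.0, -0.001], [0.264, -0.001, -0.965]]
wrist_force: [11.2, -0.9, -1.7]
grip_width: 0.0655
gripper_force: 23.8
```

>>> apply_moves([
  [0.15,0,0,0,0,0,0.5],
  [0,0,0.12,0,0,0,0.5],
  [0,0,0,0,0,0,0.5],
])

```text
time_s: 9.8
position: [0.5235, 0.2849, 0.1042]
tool_rot: [[0.965, -0.009, 0.261], [-0.009, -1.0, -0.002], [0.261, -0.001, -0.965]]
wrist_force: [2.9, -0.4, -0.0]
grip_width: 0.0658
gripper_force: 24.1
```

>>> apply_moves([
  [0,0,0,0,0,0,0.85],
  [0,0,0,0,0,0,0.9],
  [0,0,0,0,0,0,0.95],
  [0,0,0,0,0,0,0.95],
])

```text
time_s: 10.2
position: [0.5236, 0.2849, 0.1044]
tool_rot: [[0.965, -0.009, 0.261], [-0.009, -1.0, -0.002], [0.261, -0.001, -0.965]]
wrist_force: [0.3, 1.0, -2.0]
grip_width: 0.0814
gripper_force: 0.0
```

>>> apply_moves([
  [0,0,-1,0,0,0,0.95],
  [0,0,-3,0,0,0,0.95],
  [0,0,-5,0,0,0,1],
  [0,0,-4,0,0,0,1],
  [0,0,0,0,0,0,1],
])

```text
time_s: 10.7
position: [0.4901, 0.286, 0.2368]
tool_rot: [[0.963, -0.008, 0.269], [-0.009, -1.0, 0.002], [0.269, -0.005, -0.963]]
wrist_force: [0.8, 0.1, -1.4]
grip_width: 0.0857
gripper_force: 0.0
```

```bash
python3 look.py g4 s,330,150,100,115,4 t,140,210,75,110,5; python3 - <<'E'
from t1 import *
delta([.5303,-.0085,.25],down(8.5))
E
```

```text
shift cm (tool axes now) [ 4.68 29.34 -0.71] turn deg [  1.09 -15.26  -8.96] F [-0.1  0.  -0.9] t 10.8 w 0.0856 j [ 0.45  0.    1.65 -0.12  1.24  2.06]
```

View pics/g4.png

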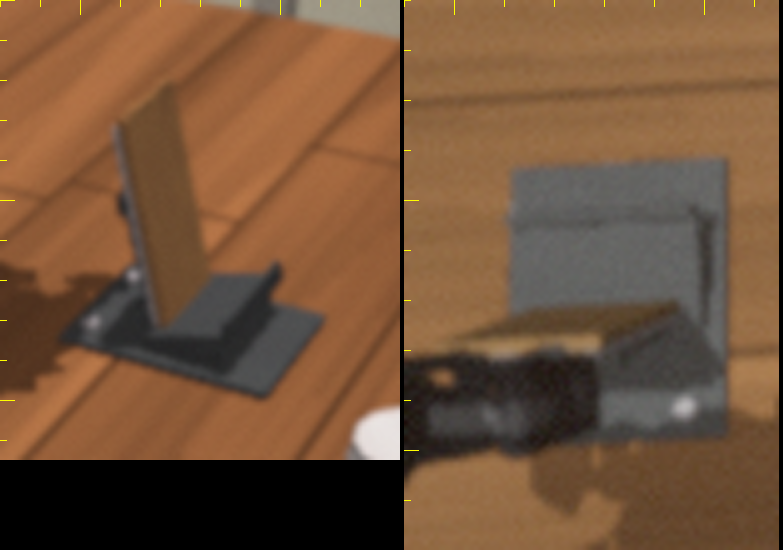

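The scene crop shows the card lying flat and square against the back plate with its foot on the ledge; its top corner is at about (360,180). Next is the rack plate. I'll shift the pads outward so they don't overlap the card, which is wider.

>>> apply_moves([
  [0,0,-2,0,0,0,1],
  [0,0,0,0.5,-7.6,-4.5,1],
  [0,0,0,0.6,-7.6,-4.5,1],
  [0,4.8,0,0,0,0,1],
  [0,4.8,0,0,0,0,1],
  [0,4.8,0,0,0,0,1],
  [0,4.8,0,0,0,0,1],
  [0,4.8,0,0,0,0,1],
])

```text
time_s: 11.6
position: [0.5185, 0.0456, 0.2484]
tool_rot: [[0.99, 0.144, 0.005], [0.144, -0.99, -0.0], [0.005, 0.001, -1.0]]
wrist_force: [1.3, 0.2, 0.5]
grip_width: 0.0859
gripper_force: 0.0
```

>>> apply_moves([
  [0,4.8,0,0,0,0,1],
  [0,0,0,0,0,0,1],
  [0,0,0,0,0,0,1],
])

```text
time_s: 11.9
position: [0.5256, -0.0009, 0.2484]
tool_rot: [[0.99, 0.141, 0.005], [0.141, -0.99, 0.0], [0.004, 0.001, -1.0]]
wrist_force: [0.1, 0.6, -1.0]
grip_width: 0.0856
gripper_force: 0.0
```

```bash
python3 - <<'E'
from t1 import *
a=np.radians(9); print(.5303+.009*np.cos(a),-.0085+.009*np.sin(a))
delta([.5303+.009*np.cos(a),-.0085+.009*np.sin(a),.15],down(9))
E
```

```text
0.5391891950653562 -0.007092089814637922
shift cm (tool axes now) [1.22 0.8  9.85] turn deg [ 0.03 -0.26 -0.88] F [ 0.1  0.6 -1. ] t 11.9 w 0.0856 j [-0.15  0.04  1.56  0.    1.54  1.28]
```

>>> apply_moves([
  [1.2,0.8,2,0,-0.25,-0.9,1],
  [0,0,4,0,0,0,1],
  [0,0,3.8,0,0,0,1],
  [0,0,0,0,0,0,1],
  [0,0,0,0,0,0,1],
])

```text
time_s: 12.4
position: [0.5391, -0.0052, 0.1523]
tool_rot: [[0.987, 0.16, 0.001], [0.16, -0.987, -0.001], [0.001, 0.001, -1.0]]
wrist_force: [0.5, -0.7, 0.9]
grip_width: 0.0853
gripper_force: 0.0
```

```bash
python3 - <<'E'
from t1 import *
delta([.5392,-.0071,.096],down(9))
E
python3 look.py g5 s,270,160,90,140,4 t,265,220,70,90,5
```

```text
shift cm (tool axes now) [-0.02  0.18  5.63] turn deg [ 0.06 -0.07  0.23] F [ 0.5 -0.7  0.9] t 12.4 w 0.0853 j [-0.15  0.13  1.66 -0.    1.35  1.26]
```

View pics/g5.png

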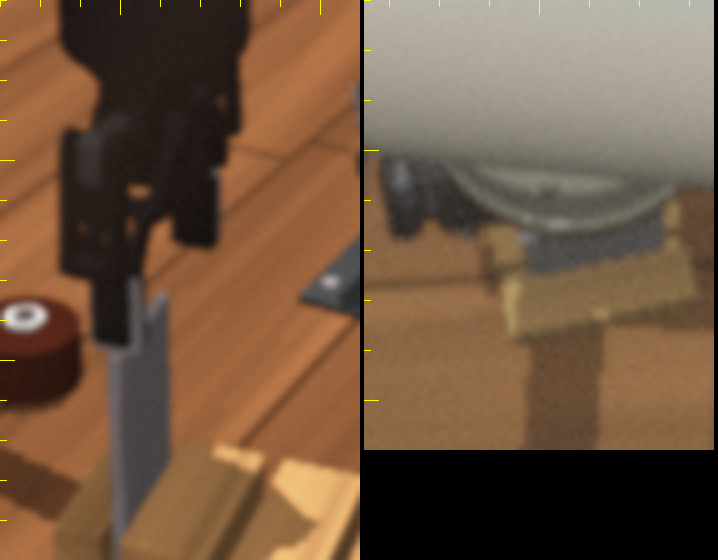

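The scene crop shows the near fingertip at about (297,243), just above the plate, whose near edge is at columns 298–300. I'll check the plate's position more exactly from that edge.

```bash
python3 - <<'E'
from t1 import *
a=np.radians(9); X=np.array([np.cos(a),np.sin(a),0]); Y=np.array([-np.sin(a),np.cos(a),0])
c=np.array([.5303,-.0085,0])
print('dark of near edge faces at z .09', [np.round(proj('s',c+X*k-Y*.03+ez*.09),2) for k in(-.003,.003)], 'far front', np.round(proj('s',c+X*.003+Y*.03+ez*.09),2))
print('top corners',[np.round(proj(k,c+X*i+Y*j+ez*.13),2).tolist() for k in'st' for i in(-.003,.003) for j in(-.03,.03)])
im=cv2.imread('pics/raw_g5_s.png'); 
for r in(255,262,268): print(r,'cols 292..316',im[r,292:317].mean(1).astype(int))
i0=cv2.imread('pics/scene0.png')
for r in(252,262): print(r,i0[r,292:317].mean(1).astype(int))
t0=cv2.imread('pics/top0.png')
for q in(300,306,312,318,322): print('col',q,'rows 255..275',t0[255:276,q].mean(1).astype(int))
E
```

```text
dark of near edge faces at z .09 [array([296.63, 268.58]), array([299.83, 269.27])] far front [312.25 251.32]
top corners [[295.93, 249.33], [308.9, 232.12], [299.21, 250.0], [312.01, 232.71], [325.04, 261.58], [295.76, 267.94], [324.38, 258.7], [295.14, 265.04]]
255 cols 292..316 [105 105 105 103 100 101  99  95  84  73  71  70  70  68  68  71  69  69
  68  74  87  99 106 107 106]
262 cols 292..316 [103 101  99 101 101 103 100  94  80  71  70  70  70  68  69  70  69  68
  69  74  87 101 107 110 109]
268 cols 292..316 [105 110 109 108 107 104 100  94  80  71  70  70  68  68  68  67  69  67
  69  74  87 101 105 106 102]
252 [ 93  98 100 101  97  98  98  92  80  71  70  68  69  68  68  67  67  67
  67  71  83  96 100 101 103]
262 [ 99  99  99  99 100 100  99  92  78  70  68  68  68  66  67  67  68  67
  67  71  83  97 104 106 108]
col 300 rows 255..275 [153 153 156 159 160 161 160 161 163 170 181 181 153 105  82  84  81  81
  77  95 135]
col 306 rows 255..275 [152 157 161 162 162 161 162 166 175 184 180 150 107  81  80  76  82  84
 103 132 148]
col 312 rows 255..275 [158 161 163 164 162 161 159 172 181 168 133  94  79  82  80  81  86 119
 141 147 150]
col 318 rows 255..275 [163 162 162 162 163 167 176 181 157 112  86  82  80  82  80  94 129 147
 147 148 152]
col 322 rows 255..275 [162 163 161 161 164 174 178 161 124  89  83  80  82  81  94 125 143 146
 147 147 152]
```

The projection agrees with the image to about 1 mm, so I'll go down and grip.

>>> apply_moves([
  [-0.05,0.15,1,0,0,0,1],
  [0,0,2,0,0,0,1],
  [0,0,2,0,0,0,1],
  [0,0,0.6,0,0,0,1],
  [0,0,0,0,0,0,1],
  [0,0,0,0,0,0,1],
])

```text
time_s: 13.1
position: [0.5395, -0.0079, 0.0967]
tool_rot: [[0.987, 0.159, 0.004], [0.159, -0.987, -0.001], [0.003, 0.002, -1.0]]
wrist_force: [0.2, -0.0, 0.6]
grip_width: 0.0853
gripper_force: 0.0
```

>>> apply_moves([
  [0,0,0,0,0,0,0.75],
  [0,0,0,0,0,0,0.6],
  [0,0,0,0,0,0,0.45],
  [0,0,0,0,0,0,0.45],
  [0,0,0,0,0,0,0.45],
  [0,0,0,0,0,0,0.45],
], newtons=35)

```text
time_s: 13.7
position: [0.5394, -0.0078, 0.0966]
tool_rot: [[0.987, 0.159, 0.004], [0.159, -0.987, -0.001], [0.004, 0.002, -1.0]]
wrist_force: [-0.5, 1.3, 6.3]
grip_width: 0.0594
gripper_force: 34.7
```

>>> apply_moves([
  [0,0,-1.5,0,0,0,0.45],
  [0,0,-3,0,0,0,0.45],
  [0,0,-4,0,0,0,0.45],
  [0,0,-4,0,0,0,0.45],
  [0,0,-4,0,0,0,0.45],
  [0,0,0,0,0,0,0.45],
])

```text
time_s: 14.3
position: [0.5399, -0.0078, 0.2664]
tool_rot: [[0.987, 0.159, 0.01], [0.159, -0.987, -0.002], [0.01, 0.004, -1.0]]
wrist_force: [0.4, 0.8, -2.8]
grip_width: 0.0594
gripper_force: 37.8
```

>>> apply_moves([
  [2,-4,0,0,0,0,0.45],
  [2,-4,0,0,0,0,0.45],
  [2,-4.4,0,0,0,0,0.45],
  [0,-4.7,0,0,0,0,0.45],
  [0,-4.7,0,0,0,0,0.45],
  [0,-4.5,0,0,0,0,0.45],
  [0,-3.7,0,-0.5,7.4,4.4,0.45],
  [0,0,0,-0.6,7.4,4.8,0.45],
])

```text
time_s: 15.1
position: [0.5494, 0.3019, 0.2591]
tool_rot: [[0.966, 0.002, 0.257], [0.001, -1.0, 0.003], [0.257, -0.003, -0.966]]
wrist_force: [0.2, -1.6, -3.2]
grip_width: 0.0588
gripper_force: 38.2
```

>>> apply_moves([
  [0,0,0,0,0,0,0.45],
  [0,0,0,0,0,0,0.45],
])

```text
time_s: 15.3
position: [0.5494, 0.298, 0.2602]
tool_rot: [[0.968, 0.004, 0.251], [0.004, -1.0, 0.001], [0.251, 0.0, -0.968]]
wrist_force: [-0.1, 0.3, -3.6]
grip_width: 0.0591
gripper_force: 38.1
```

```bash
python3 look.py g6 s,330,60,110,195,3 t,140,150,90,140,4;python3 - <<'E'
from t1 import *
# plate centre at n=+11 from back plate centre; TCP 9 mm further; 86.5 above foot. card contact TCP (card: n 5.5,u 91) measured:
cm=np.array([.5240,.2849,.1046]); 
P0=cm+n*(.0055+.009)-u*.0045
print(P0)
delta(P0+n*.025+u*.05,RS)
E
```

```text
[0.53917003 0.28476761 0.10400621]
shift cm (tool axes now) [-2.58  1.28  9.81] turn deg [-0.16  0.42  0.57] F [ 0.9 -0.2 -2.3] t 15.4 w 0.0592 j [ 0.42  0.12  1.47 -0.11  1.32  2.01]
```

View pics/g6.png

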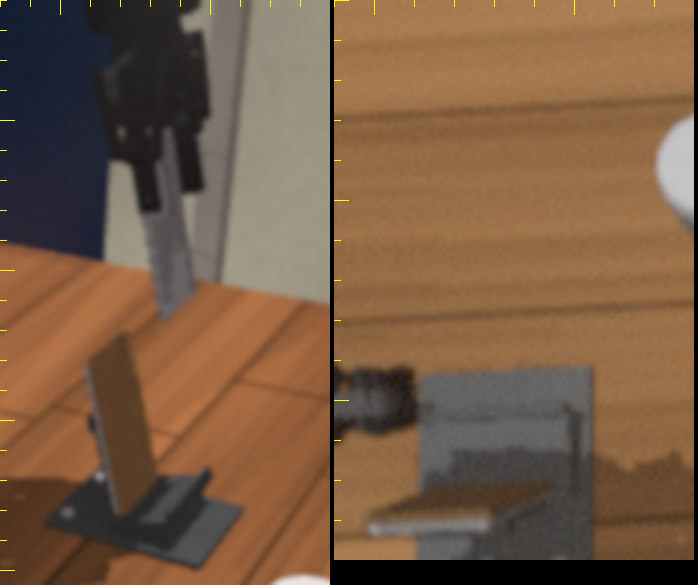

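The scene crop shows the plate held tilted parallel to the card, above and in front of the pack. Next I'll line it up and lower it.

>>> apply_moves([
  [-1.3,0.6,2,-0.1,0.4,0.5,0.45],
  [-1.3,0.7,3,0,0,0,0.45],
  [0,0,4,0,0,0,0.45],
  [0,0,3,0,0,0,0.45],
  [0,0,1,0,0,0,0.45],
  [0,0,0,0,0,0,0.45],
  [0,0,0,0,0,0,0.45],
])

```text
time_s: 16.1
position: [0.5594, 0.2851, 0.1295]
tool_rot: [[0.965, -0.008, 0.262], [-0.008, -1.0, -0.0], [0.262, -0.002, -0.965]]
wrist_force: [-0.1, 0.9, -2.4]
grip_width: 0.0594
gripper_force: 38.1
```

```bash
cat >> t1.py <<'E'
P0=np.array([.53917,.28477,.10401])
E
python3 - <<'E'
from t1 import *
delta(P0,RS)
E
```

```text
shift cm (tool axes now) [-2.62  0.05  1.93] turn deg [-0.11 -0.16  0.01] F [-0.1  0.9 -2.4] t 16.1 w 0.0594 j [ 0.4   0.2   1.66 -0.12  1.05  2.02]
```

>>> apply_moves([
  [0,0.05,0.8,-0.1,-0.15,0,0.45],
  [0,0,0.6,0,0,0,0.45],
  [0,0,0,0,0,0,0.45],
  [0,0,0,0,0,0,0.45],
])

```text
time_s: 16.5
position: [0.5622, 0.2847, 0.1147]
tool_rot: [[0.966, -0.008, 0.258], [-0.008, -1.0, -0.002], [0.258, 0.0, -0.966]]
wrist_force: [1.0, 1.3, -2.8]
grip_width: 0.0593
gripper_force: 38.1
```

>>> apply_moves([
  [0,0,0.2,0,0,0,0.45],
  [0,0,0,0,0,0,0.45],
])

```text
time_s: 16.7
position: [0.5628, 0.2846, 0.1126]
tool_rot: [[0.966, -0.008, 0.258], [-0.008, -1.0, -0.002], [0.258, 0.0, -0.966]]
wrist_force: [-0.6, 0.3, -3.2]
grip_width: 0.0594
gripper_force: 38.1
```

>>> apply_moves([
  [0,0,0.15,0,0,0,0.45],
  [0,0,0,0,0,0,0.45],
])

```text
time_s: 16.9
position: [0.5635, 0.2847, 0.1119]
tool_rot: [[0.966, -0.008, 0.259], [-0.008, -1.0, -0.002], [0.259, 0.0, -0.966]]
wrist_force: [-3.4, 0.2, 4.5]
grip_width: 0.0595
gripper_force: 38.8
```

>>> apply_moves([
  [0,0,0.15,0,0,0,0.45],
  [0,0,0,0,0,0,0.45],
])

```text
time_s: 17.1
position: [0.5643, 0.285, 0.1119]
tool_rot: [[0.965, -0.008, 0.261], [-0.008, -1.0, -0.001], [0.261, -0.001, -0.965]]
wrist_force: [-8.4, -1.4, 18.3]
grip_width: 0.0594
gripper_force: 40.0
```

>>> apply_moves([
  [0,0,-0.3,0,0,0,0.45],
  [-0.7,0,0,0,0,0,0.45],
  [-0.7,0,0,0,0,0,0.45],
  [-0.6,0,0,0,0,0,0.45],
  [0,0,0,0,0,0,0.45],
  [0,0,0,0,0,0,0.45],
])

```text
time_s: 17.7
position: [0.5434, 0.2848, 0.1075]
tool_rot: [[0.966, -0.008, 0.258], [-0.008, -1.0, -0.002], [0.258, 0.0, -0.966]]
wrist_force: [0.2, -1.3, -2.4]
grip_width: 0.0594
gripper_force: 37.9
```

>>> apply_moves([
  [-0.2,0,0,0,0,0,0.45],
  [0,0,0,0,0,0,0.45],
])

```text
time_s: 17.9
position: [0.5415, 0.2847, 0.1069]
tool_rot: [[0.966, -0.008, 0.258], [-0.008, -1.0, -0.002], [0.258, 0.0, -0.966]]
wrist_force: [0.7, -0.7, -2.6]
grip_width: 0.0596
gripper_force: 37.9
```

>>> apply_moves([
  [-0.15,0,0,0,0,0,0.45],
  [0,0,0,0,0,0,0.45],
])

```text
time_s: 18.1
position: [0.5402, 0.2848, 0.1067]
tool_rot: [[0.966, -0.008, 0.259], [-0.008, -1.0, -0.002], [0.259, 0.0, -0.966]]
wrist_force: [2.3, -0.1, -3.0]
grip_width: 0.0595
gripper_force: 37.8
```

>>> apply_moves([
  [-0.1,0,0,0,0,0,0.45],
  [0,0,0,0,0,0,0.45],
])

```text
time_s: 18.3
position: [0.5398, 0.2848, 0.1067]
tool_rot: [[0.966, -0.008, 0.26], [-0.008, -1.0, -0.002], [0.26, 0.0, -0.966]]
wrist_force: [6.3, -1.1, -4.8]
grip_width: 0.0594
gripper_force: 37.6
```

>>> apply_moves([
  [-0.1,0,0,0,0,0,0.45],
  [0,0,0,0,0,0,0.45],
])

```text
time_s: 18.5
position: [0.5394, 0.2848, 0.1068]
tool_rot: [[0.965, -0.008, 0.261], [-0.008, -1.0, -0.002], [0.261, 0.0, -0.965]]
wrist_force: [12.4, -1.1, -4.9]
grip_width: 0.0594
gripper_force: 37.5
```

>>> apply_moves([
  [0.15,0,0,0,0,0,0.45],
  [0,0,0.12,0,0,0,0.45],
  [0,0,0,0,0,0,0.45],
])

```text
time_s: 18.8
position: [0.5402, 0.2849, 0.1056]
tool_rot: [[0.966, -0.008, 0.259], [-0.008, -1.0, -0.002], [0.259, 0.0, -0.966]]
wrist_force: [1.8, -1.0, 1.0]
grip_width: 0.0594
gripper_force: 38.2
```

>>> apply_moves([
  [0,0,0,0,0,0,0.8],
  [0,0,0,0,0,0,0.9],
  [0,0,0,0,0,0,0.95],
  [0,0,0,0,0,0,0.95],
])

```text
time_s: 19.2
position: [0.5398, 0.2848, 0.1053]
tool_rot: [[0.966, -0.008, 0.258], [-0.008, -1.0, -0.002], [0.258, 0.0, -0.966]]
wrist_force: [0.5, -0.1, -0.0]
grip_width: 0.0809
gripper_force: 0.0
```

>>> apply_moves([
  [0,0,-1,0,0,0,0.95],
  [0,0,-3,0,0,0,0.95],
  [0,0,-4,0,0,0,1],
  [0,0,-5,0,0,0,1],
  [0,0,-3,0,0,0,1],
  [0,0,0,0.6,-7.5,0,1],
  [0,0,0,0.6,-7.5,0,1],
])

```text
time_s: 19.9
position: [0.4977, 0.2858, 0.2633]
tool_rot: [[1.0, -0.003, -0.001], [-0.003, -1.0, 0.023], [-0.001, -0.023, -1.0]]
wrist_force: [1.1, 0.3, -0.7]
grip_width: 0.0856
gripper_force: 0.0
```

```bash
python3 look.py g7 s,330,150,100,115,4 t,390,235,90,80,4; python3 - <<'E'
from t1 import *
s=cv2.imread('pics/scene0.png')
delta(np.array([.5,-.3,.3]),rot([0,1,0],[1,0,0]))
E
```

```text
shift cm (tool axes now) [ 0.39 58.37 -5.2 ] turn deg [ -1.11  -0.74 -90.38] F [-0.7 -0.5 -1.6] t 20.0 w 0.0856 j [0.37 0.14 1.43 0.02 1.57 1.95]
```

View pics/g7.png

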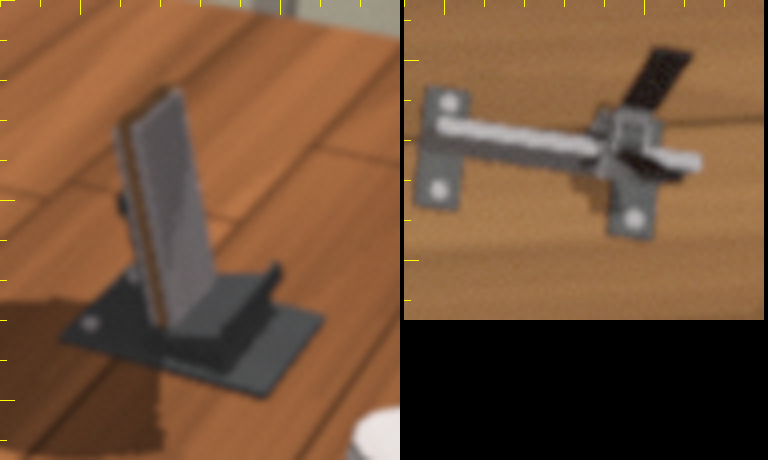

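The scene crop shows card and plate square against the back plate, with both feet on the ledge. The top crop shows the clamp near the right end of the rail, its far handle tip at (457,247) and its near one at (460,278). I'll triangulate the clamp from the pixels I already have.

```bash
python3 - <<'E'
from t1 import *
np.set_printoptions(precision=4,suppress=True)
A,ra=tri((456.9,247.1),(188,312.75)); B,rb=tri((459.6,277.6),(160.75,292.75))
print(A,ra,B,rb,(A+B)/2)
print('z178',onz('t',(456.9,247.1),.178),onz('s',(188,312.75),.178),onz('t',(459.6,277.6),.178),onz('s',(160.75,292.75),.178))
# black grips mask in both raw images
for nme,roi,c in(('pics/raw_g7_s.png',(150,285,200,345),'s'),('pics/raw_g7_t.png',(430,240,475,290),'t')):
    im=cv2.imread(nme); x0,y0,x1,y1=roi; m=(im[y0:y1,x0:x1].max(2)<62).astype(np.uint8)
    k,l,st,ce=cv2.connectedComponentsWithStats(m)
    for i in range(1,k):
        if st[i,4]>15:
            q=np.argwhere(l==i)[:,::-1].astype(np.float32)
            print(c,st[i,4],'rect',np.round(cv2.boxPoints(cv2.minAreaRect(q))+[x0,y0],1).tolist())
# rail top edge: bright pixels in top view, fit line
im=cv2.imread('pics/raw_g7_t.png')
pts=[]
for x in range(404,436):
    col=im[255:285,x].min(1).astype(float); w=np.clip(col-150,0,None)
    if w.sum()>0: pts.append((x,255+(w*np.arange(30)).sum()/w.sum()))
f=np.polyfit(*np.array(pts).T,1); print(len(pts),f,onz('t',(402,np.polyval(f,402)),.075),onz('t',(464,np.polyval(f,464)),.075))
E
```

```text
[ 0.5358 -0.2881  0.183 ] 0.0005843105924129727 [ 0.4795 -0.2818  0.1868] 0.007905753847097368 [ 0.5076 -0.285   0.1849]
z178 [ 0.5365 -0.29    0.178 ] [ 0.5313 -0.2841  0.178 ] [ 0.478  -0.2877  0.178 ] [ 0.4731 -0.2724  0.178 ]
s 1421 rect [[153.0, 292.6], [198.5, 282.7], [210.2, 336.5], [164.7, 346.4]]
t 120 rect [[443.9, 259.5], [454.2, 244.9], [460.5, 249.3], [450.2, 264.0]]
t 56 rect [[442.8, 275.4], [444.8, 271.4], [458.4, 278.2], [456.4, 282.2]]
32 [  0.149  206.2539] [ 0.5222 -0.2026  0.075 ] [ 0.4947 -0.3311  0.075 ]
```

>>> apply_moves([
  [0,0,-1,0,0,-8.5,1],
  [0,0,0,0,0,-8.5,1],
  [0,0,0,0,0,-8.5,1],
  [0,0,0,0,0,-8.5,1],
  [0,0,0,0,0,-8.5,1],
  [0,0,0,0,0,-8.5,1],
  [0,0,0,0,0,-8.5,1],
  [0,0,0,0,0,-8.5,1],
])

```text
time_s: 20.8
position: [0.4982, 0.285, 0.2702]
tool_rot: [[0.374, 0.927, 0.003], [0.927, -0.374, 0.02], [0.02, -0.005, -1.0]]
wrist_force: [-0.3, 0.6, -0.4]
grip_width: 0.0855
gripper_force: 0.0
```

>>> apply_moves([
  [0,0,0,0,0,-8.5,1],
  [0,0,0,0,0,0,1],
  [0,0,0,0,0,0,1],
])

```text
time_s: 21.1
position: [0.4983, 0.285, 0.2702]
tool_rot: [[0.243, 0.97, 0.001], [0.97, -0.243, 0.02], [0.02, -0.004, -1.0]]
wrist_force: [0.6, 0.2, 0.1]
grip_width: 0.0853
gripper_force: 0.0
```

```bash
cat >> t1.py <<'E'
ra=np.radians(77.9); RX=np.array([np.cos(ra),np.sin(ra),0]); RYn=np.array([np.sin(ra),-np.cos(ra),0])
RC=rot(RX,RYn); CL=np.array([.5055,-.2845,0])
E
python3 - <<'E'
from t1 import *
print(onz('t',(446.6,267.1),.117),onz('t',(446.6,267.1),.1))
delta(CL+[0,0,.25],RC)
E
```

```text
[ 0.50829956 -0.28406728  0.117     ] [ 0.51080673 -0.28917036  0.1       ]
shift cm (tool axes now) [-55.1   14.55   0.87] turn deg [-0.18 -1.14 -1.97] F [0.6 0.2 0.1] t 21.1 w 0.0853 j [0.38 0.14 1.41 0.02 1.58 0.62]
```

>>> apply_moves([
  [-4.6,1.2,0,0,-1.1,-2,1],
  [-4.6,1.2,0,0,0,0,1],
  [-4.6,1.2,0,0,0,0,1],
  [-4.6,1.2,0,0,0,0,1],
  [-4.6,1.2,0,0,0,0,1],
  [-4.6,1.2,0,0,0,0,1],
  [-4.6,1.2,0,0,0,0,1],
  [-4.6,1.2,0,0,0,0,1],
])

```text
time_s: 21.9
position: [0.5153, -0.0968, 0.2686]
tool_rot: [[0.209, 0.978, -0.003], [0.978, -0.209, 0.001], [-0.0, -0.003, -1.0]]
wrist_force: [0.7, 0.3, -0.0]
grip_width: 0.0855
gripper_force: 0.0
```

>>> apply_moves([
  [-4.6,1.2,0,0,0,0,1],
  [-4.6,1.2,0,0,0,0,1],
  [-4.6,1.2,0,0,0,0,1],
  [-4.5,1.2,0,0,0,0,1],
  [0,0,0,0,0,0,1],
  [0,0,0,0,0,0,1],
])

```text
time_s: 22.5
position: [0.5249, -0.2846, 0.2676]
tool_rot: [[0.21, 0.978, -0.005], [0.978, -0.21, 0.001], [0.0, -0.005, -1.0]]
wrist_force: [0.3, 0.6, -0.0]
grip_width: 0.0857
gripper_force: 0.0
```

```bash
python3 - <<'E'
from t1 import *
delta(CL+[0,0,.25],RC)
E
```

```text
shift cm (tool axes now) [-0.4  -1.89  1.77] turn deg [-0.3  -0.02 -0.  ] F [ 0.3  0.6 -0. ] t 22.5 w 0.0857 j [-0.62  0.2   1.35 -0.    1.6  -0.41]
```

>>> apply_moves([
  [-0.4,-1.9,1.8,-0.3,0,0,1],
  [0,0,0,0,0,0,1],
  [0,0,2.5,0,0,0,1],
  [0,0,2.5,0,0,0,1],
  [0,0,2.5,0,0,0,1],
  [0,0,1.2,0,0,0,1],
  [0,0,0,0,0,0,1],
  [0,0,0,0,0,0,1],
])

```text
time_s: 23.3
position: [0.5063, -0.2837, 0.1643]
tool_rot: [[0.205, 0.979, 0.001], [0.979, -0.205, -0.0], [-0.0, 0.001, -1.0]]
wrist_force: [-0.0, -0.4, 0.6]
grip_width: 0.0851
gripper_force: 0.0
```

```bash
python3 - <<'E'
from t1 import *
from plant import cams
delta(CL+[0,0,.163],RC)
E
```

```text
shift cm (tool axes now) [-0.1  -0.06  0.13] turn deg [ 0.08 -0.    0.29] F [-0.  -0.4  0.6] t 23.3 w 0.0851 j [-0.64  0.2   1.55  0.    1.39 -0.44]
```

>>> apply_moves([
  [0,0,0,0,0,0,0.8],
  [0,0,0,0,0,0,0.7],
  [0,0,0,0,0,0,0.6],
  [0,0,0,0,0,0,0.5],
  [0,0,0,0,0,0,0.4],
  [0,0,0,0,0,0,0.3],
  [0,0,0,0,0,0,0.2],
  [0,0,0,0,0,0,0.15],
], newtons=45)

```text
time_s: 24.1
position: [0.5057, -0.2838, 0.163]
tool_rot: [[0.205, 0.979, 0.0], [0.979, -0.205, 0.001], [0.001, 0.0, -1.0]]
wrist_force: [-0.1, 0.1, -1.5]
grip_width: 0.0204
gripper_force: 47.6
```

>>> apply_moves([
  [0,0,0,0,0,0,0.1],
  [0,0,0,0,0,0,0.1],
  [0,0,0,0,0,0,0.1],
  [0,0,0,0,0,0,0.1],
])

```text
time_s: 24.5
position: [0.5057, -0.2839, 0.1631]
tool_rot: [[0.205, 0.979, 0.0], [0.979, -0.205, 0.0], [0.001, 0.0, -1.0]]
wrist_force: [0.5, -0.2, -2.2]
grip_width: 0.0199
gripper_force: 47.6
```

>>> apply_moves([
  [0,0,-1.5,0,0,0,0.1],
  [0,0,-3,0,0,0,0.1],
  [0,0,-4,0,0,0,0.1],
  [0,0,-4,0,0,0,0.1],
  [0,0,-1.5,0,0,0,0.1],
  [0,0,0,0,0,0,0.1],
  [0,0,0,0,0,0,0.1],
])

```text
time_s: 25.2
position: [0.5055, -0.2838, 0.3022]
tool_rot: [[0.205, 0.979, -0.0], [0.979, -0.205, 0.001], [0.001, -0.001, -1.0]]
wrist_force: [0.1, -0.1, -3.0]
grip_width: 0.0205
gripper_force: 47.6
```

```bash
python3 - <<'E'
from t1 import *
from plant import arm,cams
o=arm.get_obs(); P=o['position'];T=o['tool_rot']
print(P,np.round(o['wrist_force'],1),o['grip_width'],o['gripper_force'])
im=cams.capture('scene')['image'][:,:,::-1].copy(); cv2.imwrite('pics/lift_s.png',im)
def pr(y,z,x=0): return np.round(proj('s',P+T@[x,y,z]),1)
print('tcp',pr(0,0),'pin exp',pr(0,.046),'pads low exp',pr(-.022,.101),pr(.022,.101))
q=pr(0,.08).astype(int); x0,x1,y0,y1=q[0]-34,q[0]+34,q[1]-50,q[1]+40
hsv=cv2.cvtColor(im,cv2.COLOR_BGR2HSV)[y0:y1:2,x0:x1]
print(x0,y0)
for i,r in enumerate(hsv): print(y0+2*i,''.join('#' if a[1]<70 and a[2]>70 else ('o' if a[2]<=60 else '.') for a in r))
E
```

```text
[ 0.50549674 -0.28377517  0.30219342] [ 0.1 -0.1 -3. ] 0.020548812079545103 47.6327383518219
tcp [151.8 218.6] pin exp [160.2 253.6] pads low exp [159.2 283.9] [179.7 298.8]
131 227
227 #########oooooooooo#####oooooooooooooooo####........................
229 #########.ooooooooo######oooooooooooooooo##.........................
231 ###########ooooooooo#####oooooooooooooooo...........................
233 ##############.ooooo#####.oooooooooooooo............................
235 ###############oooooo#####ooooooooo.####............................
237 ################ooooo######.ooo..###.oo.............................
239 ################ooooooo#########.ooooooo............................
241 #################ooooooooooooooooooooooo............................
243 #################.ooooooooooooooooooooooo...........................
245 ##################ooooooooooooooooooooooo...........................
247 ##################oooooooooooooooooooooooo..........................
249 ################..oooooooooooooooooooooooo..........................
251 ##########........oooooooooooooooooooo
[... 1666 characters left out ...]
...................###############ooooooooo
299 ............................................###############ooooooooo
301 ............................................##############.ooooooooo
303 ............................................o.########.ooooooooooooo
305 ............................................oo#####.oooooooooooooooo
307 .............................................ooooooooooooooooooooooo
309 ..............................................oooooooooooooooooooooo
311 .....................................................ooooooooooooooo
313 ..........................................................oooooooooo
315 .................................................................ooo
```

```bash
python3 - <<'E'
from t1 import *
P=np.array([.5055,-.2838,.3022]);a=np.radians(78.15)
T=rot([np.cos(a),np.sin(a),0],[np.sin(a),-np.cos(a),0])
def pr(x,y,z): return np.round(proj('s',P+T@[x,y,z]),1).tolist()
for x in(-.0095,.0095):
  for y in(-.0215,.0215): print('padlow',x,y,pr(x,y,.101), 'outer',pr(x,y*1.28,.101))
  for y in(-.011,.011): print('grip low',x,y,pr(x,y,.030))
print('px per mm z',(np.array(pr(0,0,.101))-pr(0,0,.091))/10)
E
```

```text
padlow -0.0095 -0.0215 [152.6, 287.7] outer [149.9, 285.7]
padlow -0.0095 0.0215 [172.4, 302.6] outer [175.4, 304.8]
grip low -0.0095 -0.011 [144.5, 241.9]
grip low -0.0095 0.011 [155.1, 248.9]
padlow 0.0095 -0.0215 [166.1, 280.6] outer [163.5, 278.7]
padlow 0.0095 0.0215 [186.1, 294.8] outer [189.1, 296.9]
grip low 0.0095 -0.011 [159.4, 235.2]
grip low 0.0095 0.011 [170.2, 241.9]
px per mm z [0.16 0.65]
```

The squeezed clamp is lifted and held (grip 47 N). Comparing its outline with the projection shows the pin about 59 mm below the TCP, because the clamp dropped as it opened, and about 2–3 mm along tool +x. Next is the staging pose over the pack.

```bash
cat >> t1.py <<'E'
RF=rot(ey,n); PF=np.array([.4939,.2825,.2213])
E
python3 - <<'E'
from t1 import *
delta(PF+u*.08,RF)
E
```

```text
shift cm (tool axes now) [ 54.78 -14.74   0.4 ] turn deg [-15.04   1.38 -11.25] F [-0.6 -0.7 -2.1] t 25.25 w 0.0203 j [-0.64  0.15  1.34  0.    1.66 -0.44]
```

>>> apply_moves([
  [2,-0.6,-1,0,0,0,0.1],
  [4,-1,0,0,0,0,0.1],
  [4.6,-1.2,0,0,0,0,0.1],
  [4.6,-1.2,0,0,0,0,0.1],
  [4.6,-1.2,0,0,0,0,0.1],
  [4.6,-1.2,0,0,0,0,0.1],
  [4.6,-1.2,0,0,0,0,0.1],
  [4.6,-1.2,0,0,0,0,0.1],
])

```text
time_s: 26.05
position: [0.487, 0.0653, 0.3125]
tool_rot: [[0.205, 0.979, -0.001], [0.979, -0.205, 0.001], [0.0, -0.001, -1.0]]
wrist_force: [2.0, -0.9, -1.3]
grip_width: 0.0204
gripper_force: 47.6
```

>>> apply_moves([
  [4.6,-1.2,0,0,0,0,0.1],
  [4.6,-1.2,0,0,0,0,0.1],
  [4.6,-1.2,0,0,0,0,0.1],
  [4,-1,0,0,0,0,0.1],
  [3,-1,0,-3,0.3,-2.3,0.1],
  [0,0,0,-6,0.5,-4.5,0.1],
  [0,0,0,-6,0.5,-4.5,0.1],
  [0,0,0,0,0,0,0.1],
])

```text
time_s: 26.85
position: [0.4738, 0.2787, 0.3128]
tool_rot: [[0.004, 0.965, 0.261], [1.0, -0.003, -0.004], [-0.003, 0.261, -0.965]]
wrist_force: [-0.5, 0.2, -1.3]
grip_width: 0.0202
gripper_force: 47.6
```

>>> apply_moves([
  [0,0,0,0,0,0,0.1],
  [0,0,0,0,0,0,0.1],
])

```text
time_s: 27.05
position: [0.4761, 0.2779, 0.3131]
tool_rot: [[0.01, 0.966, 0.257], [1.0, -0.009, -0.005], [-0.002, 0.257, -0.966]]
wrist_force: [0.3, -0.4, -1.7]
grip_width: 0.0203
gripper_force: 47.6
```

```bash
python3 - <<'E'
from t1 import *
delta(PF+u*.08,RF)
E
```

```text
shift cm (tool axes now) [ 0.48 -0.66  1.32] turn deg [-0.09  0.16 -0.06] F [ 0.3 -0.4 -1.7] t 27.05 w 0.0203 j [ 0.45 -0.05  1.54 -0.12  1.42  0.47]
```

>>> apply_moves([
  [0.5,-0.65,1.3,-0.1,0.15,0,0.1],
  [0,0,2,0,0,0,0.1],
  [0,0,0,0,0,0,0.1],
  [0,0,0,0,0,0,0.1],
])

```text
time_s: 27.45
position: [0.4784, 0.2829, 0.2792]
tool_rot: [[0.008, 0.966, 0.26], [1.0, -0.008, -0.003], [-0.001, 0.26, -0.966]]
wrist_force: [0.6, 0.6, -0.9]
grip_width: 0.0203
gripper_force: 47.6
```

```bash
cat > asc.py <<'E'
from t1 import *
from plant import arm,cams
import sys
o=arm.get_obs(); P=o['position'];T=o['tool_rot']
im=cams.capture('scene')['image'][:,:,::-1].copy(); cv2.imwrite(f'pics/{sys.argv[1]}.png',im)
def pr(x,y,z): return np.round(proj('s',P+T@[x,y,z]),1).tolist()
for d in(.0595,):
  for y in(-.0215,.0215): print('padlow near/far',y,pr(.0025-.009,y,d+.055),pr(.0025+.009,y,d+.055))
  for y in(-.011,.011): print('grip low near',y,pr(.0025-.0095,y,d-.016))
  print('pin near',pr(.0025-.0095,0,d))
K2=foot+n*.0055+.126*u
print('card top near/far',proj('s',K2-.033*ey),proj('s',K2+.033*ey),'F plate top near -/+face',proj('s',foot+n*.008+.12*u-.03*ey),proj('s',foot+n*.014+.12*u-.03*ey))
x0,y0=[int(v) for v in sys.argv[2].split(',')]
hsv=cv2.cvtColor(im,cv2.COLOR_BGR2HSV)[y0:y0+int(sys.argv[3]):2,x0:x0+75]
print(x0)
for i,r in enumerate(hsv): print(y0+2*i,''.join('o' if a[2]<=60 else '#' if a[1]<70 else '.' for a in r))
E
python3 - <<'E'
from t1 import *
delta(PF+u*.06,RF)
E
python3 asc.py st1 335,100 110
```

```text
shift cm (tool axes now) [-0.03  0.   -0.01] turn deg [0.06 0.03 0.02] F [ 0.6  0.6 -0.9] t 27.45 w 0.0203 j [ 0.46 -0.03  1.6  -0.12  1.35  0.48]
padlow near/far -0.0215 [353.3, 163.3] [356.9, 160.6]
padlow near/far 0.0215 [370.8, 162.1] [374.2, 159.3]
grip low near -0.011 [351.1, 131.1]
grip low near 0.011 [360.2, 130.1]
pin near [357.1, 138.0]
card top near/far [360.13510291 179.91023347] [372.51711421 169.45645607] F plate top near -/+face [362.2576472  181.96014432] [364.71646283 181.85470548]
335
100 ooooooooooooooooooooooooooooooo############################################
102 ooooooooooooooooooo####oooooooo############################################
104 ooooooo###oooooooooo###oooooooo############################################
106 oooooooo##oooooooooo####ooooooo############################################
108 oooooooo###oooooooooo###ooooooo############################################
110 oooooooo###oooooooooo###ooooooo############################################
112 ooooooooo##oooooooooo####oooooo############################################
114 ooooooooo###ooooooooo####ooo
[... 3107 characters left out ...]
...............##############...............................
194 ..............................##############...............................
196 ..............................###############..............................
198 ..........................##...##############..............................
200 .........................o##...##############..............................
202 ..........................o##...##############.............................
204 ...........................##...##############.............................
206 ............................#...##############.............................
208 ............................##...##############............................
```

The pad tips at (353,163) and (372,161) match the prediction to about 1 px. The pack's top corner also matches, so I'll go straight down along the pack in stages and watch the force.

>>> apply_moves([
  [0,0,1,0,0,0,0.1],
  [0,0,1,0,0,0,0.1],
  [0,0,1,0,0,0,0.1],
  [0,0,0,0,0,0,0.1],
  [0,0,0,0,0,0,0.1],
])

```text
time_s: 28.0
position: [0.4862, 0.2829, 0.2506]
tool_rot: [[0.008, 0.965, 0.261], [1.0, -0.007, -0.002], [-0.0, 0.261, -0.965]]
wrist_force: [-0.7, -0.3, -0.8]
grip_width: 0.0202
gripper_force: 47.6
```

>>> apply_moves([
  [0,0,1,0,0,0,0.1],
  [0,0,1,0,0,0,0.1],
  [0,0,1,0,0,0,0.1],
  [0,0,0,0,0,0,0.1],
  [0,0,0,0,0,0,0.1],
])

```text
time_s: 28.5
position: [0.4941, 0.2828, 0.2216]
tool_rot: [[0.008, 0.965, 0.261], [1.0, -0.007, -0.002], [-0.0, 0.261, -0.965]]
wrist_force: [0.0, 0.6, -1.6]
grip_width: 0.0204
gripper_force: 47.6
```

```bash
python3 - <<'E'
from t1 import *
delta(PF,RF)
E
python3 asc.py st2 335,130 130
```

```text
shift cm (tool axes now) [-0.03 -0.02  0.02] turn deg [0.12 0.01 0.07] F [ 0.   0.6 -1.6] t 28.5 w 0.0204 j [ 0.45  0.02  1.66 -0.12  1.23  0.48]
padlow near/far -0.0215 [358.6, 188.5] [362.0, 185.6]
padlow near/far 0.0215 [375.8, 187.9] [379.0, 184.9]
grip low near -0.011 [356.6, 158.1]
grip low near 0.011 [365.6, 157.4]
pin near [362.4, 164.8]
card top near/far [360.13510291 179.91023347] [372.51711421 169.45645607] F plate top near -/+face [362.2576472  181.96014432] [364.71646283 181.85470548]
335
130 ooooooooooooooooooooooooo###ooooo##########################################
132 ooooooooooooo###ooooooooo####ooooo#########################################
134 ooooooooooooo###oooooooooo###ooooo#########################################
136 oooooooooooooo###ooooooooo###ooooo#########################################
138 oooooooooooooo###ooooooooo####ooooo########################################
140 oooooooooooooo###oooooooooo###ooooo########################################
142 .......##oooooo###ooooooooo###ooo##########################################
144 ...............###oooooooooo#
[... 3906 characters left out ...]
......................#oo######ooooooo#############.........
244 ............................................#oooo################..........
246 ...................................................#o##########............
248 ..........................................................####.............
250 ...........................................................................
252 ...........................................................................
254 ...........................................................................
256 ...........................................................................
258 ...........................................................................
```

The clamp is astride the pack, the wrist force shows only its weight, and the pack hasn't moved in the image. I'm handing the job in.

```bash
python3 - <<'E'
from plant import arm
o=arm.get_obs(); print(o['time_s'],o['wrist_force'],o['wrist_torque'],o['joint_vel'].round(3),o['grip_width'],o['gripper_force'])
print(arm.job_done())
E
```

```text
28.55 [ 0.49501445  0.27293589 -0.35391287] [ 0.04412282  0.20611423 -0.01088577] [ 0.001 -0.006 -0.006  0.     0.002 -0.001] 0.020198891951000424 47.62529253959656
the job is handed in; nothing more can be done
None
```

I leaned the card and then the rack's steel plate against the plate on the stand, feet on the ledge, and handed in at 28.6 s with the clamp held wide open astride the middle of the pack; camera and wrist-force checks showed no contact with it.

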